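Reset a bedside lamp's stiffness screw and lock it with its wing nut

ROBOT

A 6-joint arm with a two-finger parallel gripper is mounted at the origin on the work surface. World frame = base frame: x ahead of the robot, y to its left, z up, the work surface at z = 0. Lengths are in mm, angles in rad, forces in N, time in s.
With the tool pointing down it reaches from about 350 to 875 mm from the base axis. Payload 4.2 kg.
Tool frame: the origin (TCP) lies at the very end of the fingers, on their centre line; the grasp point (between the pads) lies arm.grip_depth behind it (arm.grip_depth is the distance from the TCP to the grasp point, in mm); z points along the fingers, y is the direction in which the jaws open and shut (so a half turn about z gives the same grasp; the last joint's range is limited). The gripper opens to 85 mm and grips with 20 to 120 N. Pads are 22 mm wide; open, the fingers measure 114 mm over their backs; the gripper's body (76 mm by 85 mm) begins 54 mm behind the grasp point. The pads swing forward as they close: fully open they stand 13 mm farther back than shut.
Start: joints at [-0.985, 0.385, 0.008, 0, -1.194, -0.259], TCP at [200.649, -591.895, 231.312] pointing down, gripper open.
Joint ranges: [-3.14, 3.14], [-1.21, 2.06], [-1.07, 1.41], [-3.16, 2.05], [-2.99, -0.16], [-3.1, 3.1]. Speed limits (rad/s): [2.79, 2.79, 3.14, 3.14, 3.14, 3.14].

INTERFACE

Orientations are given as a unit quaternion [x, y, z, w].
In Python, from bench import arm, optics, workorder gives the robot as it stands. The module is installed in compiled form; this text tells all that it offers.
- The arm moves only by the tool play_rows, never from a script. Its arguments are lists of equal length, an entry for each row: "travel": the shift along the tool's x, y, z in m, a list of three; "rotation": the turn, a rotation vector about the tool's x, y, z in rad, a list of three; "grip": the opening, from 0 (shut) to 1 (fully open). In form: {"travel": [[x, y, z], ...], "rotation": [[rx, ry, rz], ...], "grip": [grip, ...]}. A call has 1 to 12 rows; each row shifts and turns the commanded pose from where the row before left it, along the tool's axes as they then stand; what a row does not reach is not made up. A row lasts 1/12 s, in which the tool goes at most 41.7 mm and 7.16 degrees, less where a joint would pass 70% of its speed; a pose out of reach is approached as far as the arm can. A call is refused whole if a number of a shift passes 0.0417 or a number of a turn 0.125, either way. A call with a gripper value outside its range is refused whole. The fingers move at their own pace and stop on an object; the grip force is fixed at half the most. Time passes only in rows, so rows that do not move let the fingers close. It gives the time, the measured TCP pose, the force and the opening at its end, in the units of the state.
- arm.read_state(): the state, without advancing time (a new reading comes with each control period).
- optics.get_image(name): name is "scene" or "top" or "wrist"; returns a dict with "image" (420x560x3 uint8, blue, green, red), "depth" (420x560 float32, mm along the optical axis (not along the pixel's ray), 0 where there is no reading), "camera_matrix" (3x3 intrinsics, pixels), "R" (3x3) and "t" (3): a world point X has camera coordinates R X + t; the wrist camera has in their place "hand_eye" (4x4, takes a point from camera to tool coordinates, whose origin is the TCP and whose axes are the flange's). Camera axes: x right, y down, z forward; pixel columns grow to the right and rows downward; lengths in mm; the calibration is good to about 2 mm. A picture is of the moment at which its call begins: read the wrist's pose just before it.
- workorder.job_done(): hands the job in, once; it reports no verdict.
The state is a dict: "clock": time; "joints": joint angles; "joint_vel": joint speeds; "joint_efforts": joint torques, N m; "position": TCP position; "ee_rot": TCP orientation; "contact_force": force on the tool from outside, world axes, zero at the start; "wrist_torque": the same for the moment, N m; "gripper_width": finger opening in mm.
Only numpy, scipy, OpenCV 4.12 (cv2) and the standard library are available. Lean on these libraries where they do the work, as an engineer would, in place of code of your own. Each camera call takes 0.05 s, during which the arm holds its last target. There are 200 camera calls.

TASK

The bedside lamp's joint has gone slack because its wing nut was only half tight. Loosen the wing nut on the lamp's foot until it runs free, turn the bar-shaped screw head above it until its nose points at the thick mark on the scale, then tighten the nut by feel until it comes firmly home, tighter than you found it. Do not force the screw while the nut is tight, push the wings rather than squeeze them and never with more than 40 N, and leave the mug, clock and book alone.

Things in the scene. Friction and masses are not known exactly. Their poses are not given: they have to be found in the camera images.
- lamp: Bedside lamp, fixed to the table: round light-wood foot, 210 mm across, 20 mm thick, origin at the centre of its underside, z up. On its centre, by height above the table: a dark boss (72 mm across, up to 40 mm), the wing nut (41 to 76 mm), the bar-shaped screw head (76 to 104 mm).
- shade (a point): Middle of the lamp's white shade, 140 mm across, 190 to 300 mm above the table, 305 mm out along the foot's -y. Its stem rises from the foot 155 mm out along -y and leans outward to it. Keep the arm clear of both.
- nut: Brass wing nut; origin on the upright axis of lamp, nut and screw, at table height; x axis towards wing_far. Two flat upright wings, 8 mm thick, reach 76 mm from the axis, 48 to 76 mm above the table (inward of 50 mm: to 66 mm). Counter-clockwise from above loosens. Stays where left. Runs free once turned 0.65 rad loose from where it is found; stops 1.25 rad or more from there. Over 40 N breaks it
- wing_near (a point): Middle of the wing that at first points to the lamp's -x (+-1 rad): 62 mm from the axis, 62 mm above the table; its x axis points from here to the nut's axis. Pushed here, square to the wing, the nut takes 4 to 10 N to loosen and 10 N to run free, either way; an arm that has stopped may feel a few N less than while it moves.
- wing_far (a point): The same point of the opposite wing, pointing at first to the lamp's +x (+-1 rad); its x axis points outward. Tightening, pushed slowly here or at wing_near, takes 10 N till the washer is met, rises steadily over 0.85 rad to 18 N where the nut is fully home, then at once much more. 20 to 25 N sets it firmly home. Home lies 0.3 to 0.75 rad clockwise of where the nut is found: feel for it.
- head (a point): Black bar-shaped head of the adjuster screw: 12 mm wide, 34 mm long, 28 mm tall, with a slim nose (4 mm wide, reaching 30 mm from the axis) and a white line on top. This point: on the axis, 90 mm above the table; y axis along the bar to the nose. Turns about the nut's axis with 0.06 N m when the nut is loose, stays where left; do not force it while the nut is tight. Grip it across the 12 mm.
- aim (a point): Imaginary point 90 mm from the axis straight ahead of the screw head's nose, 90 mm above the table; it turns with the screw.
- mark (a point): The thick dark rib (7 mm wide, 22 mm long, 6 mm high, lying radially) on the flat scale on the foot; this point is on its top, 90 mm from the axis, 26 mm above the table. The other ticks are thin. The nose must point at this rib; it starts 0.5 to 1.4 rad counter-clockwise (from above) of it.
- washer (a joint): Squeeze of the spring washer hidden under the nut, in m: 0 when the nut runs free, about 0.0005 with the nut fully home. Far finer than the noise of its reading: go by the push on the wing.
- mug: White mug, 80 mm across, 90 mm high, origin under its centre. Leave alone.
- clock: White alarm clock, 45 x 90 mm, 79 mm high, origin under its centre. Leave alone.
- book: Closed blue book, 150 x 210 mm, 22 mm thick, lying flat, origin under its centre. Leave alone.
- screw (a joint): Turn of the screw head about the upright axis, in rad, growing counter-clockwise from above; 0 with the nose along the lamp's +y, starts at 0.75 to 1.15.

How it is judged (in metres and radians):
On the way, in this order (a step that is already met when the one before it is completed fails the run):
1. the wing nut is loose (washer free) (value of joint washer below 4e-05 m), for 0.2 s.
2. with the nut loose, the nose of the screw head points at the thick mark (horizontal distance between aim and mark below 0.009 m and value of joint washer below 4e-05 m), for 0.2 s.
3. the wing nut is tight again (value of joint washer above 0.0004 m), for 0.2 s.
At the end, for the whole second after the job is handed in: The nose of the screw head points at the thick mark (the point 90 mm ahead along the nose lies within 9 mm of it seen from above, about 6 degrees), and the wing nut is firmly tight: its washer squeezed by over 0.4 mm, which takes a slow push of about 16 N at 62 mm from the axis (horizontal distance between aim and mark below 0.009 m and value of joint washer above 0.0004 m); the robot touches nothing.
It fails at once if more than 40 N on the wing nut (contact force between anything else and nut above 40 N).
It fails at once if mug, clock or book moved by more than 20 mm (distance of any of mug, clock, book from where it was at the start of the episode above 0.02 m).
It fails at once if the screw forced round while the nut is tight (value of joint washer above 0.0001 m and (velocity of joint screw above 0.3 rad/s or velocity of joint screw below -0.3 rad/s)).
It also fails if it takes over 72 s, if anything falls off the work surface, if the arm or the gripper's body presses on something with over 40 N, if the wrist force passes 120 N, or if a joint passes its speed limit or range.

## Working session

There is one attempt and no reset: what is moved stays moved. The work goes in short steps, Python scripts to look and compute and a tool call to move; the robot and the scene stay as the last step left them, time stands still between calls to the robot, and variables do not carry over. Pictures are saved under pics/ and viewed, about 8 in all and at most 12, crops included, and the job is handed in when it is done.

Besides the shell and the picture viewer there is one more tool, called after "Call:" as name(argument=value, ...) on one line, values as JSON. play_rows: Moves the arm, as the interface text tells. Its arguments: {"type":"object","properties":{"travel":{"type":"array","items":{"type":"array","items":{"type":"number"}}},"rotation":{"type":"array","items":{"type":"array","items":{"type":"number"}}},"grip":{"type":"array","items":{"type":"number"}}},"required":["travel","rotation","grip"]}

```bash
mkdir -p pics
cat > h.py <<'E'
import numpy as np, cv2
from bench import arm, optics, workorder
from scipy.spatial.transform import Rotation as Ro
def cam(n):
    s=arm.read_state(); d=optics.get_image(n)
    K=np.array(d["camera_matrix"])
    if n=="wrist":
        H=np.array(d["hand_eye"]); Rt=Ro.from_quat(s["ee_rot"]).as_matrix()
        Rc=Rt@H[:3,:3]; c=Rt@H[:3,3]+np.array(s["position"])
    else:
        R=np.array(d["R"]); Rc=R.T; c=-R.T@np.array(d["t"])
    return d["image"],d["depth"],K,Rc,c
def ray(px,K,Rc,c,z):
    px=np.atleast_2d(np.array(px,float)); v=np.c_[px,np.ones(len(px))]@np.linalg.inv(K).T@Rc.T
    return c+v*((z-c[2])/v[:,2])[:,None]
def proj(X,K,Rc,c):
    p=(np.atleast_2d(X)-c)@Rc@K.T; return p[:,:2]/p[:,2:]
def st():
    s=arm.read_state()
    for k in ("clock","position","ee_rot","contact_force","wrist_torque","gripper_width","joints"): print(k,np.round(s[k],3))
E
python3 - <<'E'
from h import *
st(); print(arm.grip_depth)
for n in ("scene","top"):
    im,d,K,Rc,c=cam(n); cv2.imwrite(f"pics/{n}0.png",im); np.savez(f"{n}0.npz",im=im,d=d,K=K,Rc=Rc,c=c)
    print(n,K.round(1).tolist(),Rc.round(3).tolist(),c.round(0))
E
```

```text
clock 0.0
position [ 200.474 -591.36   230.211]
ee_rot [-0.163  0.987  0.001 -0.   ]
contact_force [0.754 0.222 0.29 ]
wrist_torque [-0.017  0.001  0.028]
gripper_width 85.513
joints [-9.850e-01  3.860e-01  7.000e-03 -1.000e-03 -1.194e+00 -2.590e-01]
18.700000000000003
scene [[459.4, 0.0, 283.0], [0.0, 459.4, 208.9], [0.0, 0.0, 1.0]] [[-0.764, 0.474, -0.438], [0.645, 0.564, -0.515], [0.003, -0.676, -0.737]] [1088.  584.  925.]
top [[519.1, 0.0, 282.1], [0.0, 519.1, 205.0], [0.0, 0.0, 1.0]] [[-0.033, -0.973, 0.229], [-0.999, 0.032, -0.009], [0.001, -0.229, -0.973]] [ 368.   42. 1277.]
```

View pics/top0.png

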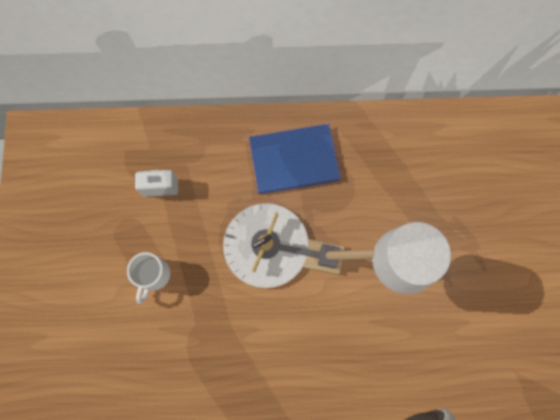

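View pics/scene0.png

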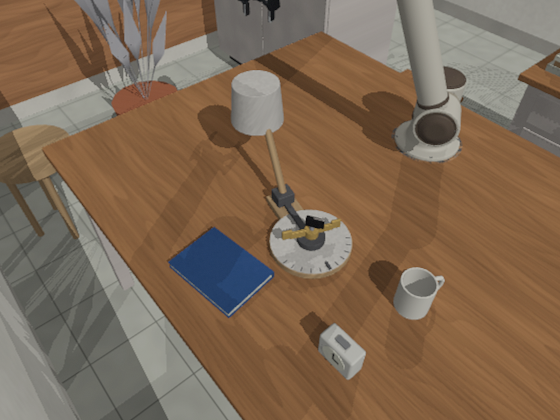

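The top view shows the foot at about (266,245), with brass wings at (276,215) and (257,270). The shade is at right (412,258), the thick mark looks to be near (230,237), and the mug, clock and book are clear of the lamp. I'll measure next.

Run:
```python
from h import *
z=np.load("top0.npz"); im,d,K,Rc,c=[z[k] for k in("im","d","K","Rc","c")]
hsv=cv2.cvtColor(im,cv2.COLOR_BGR2HSV)
# foot: whitish low saturation
m=((hsv[...,1]<70)&(hsv[...,2]>120)).astype(np.uint8); m[:, :215]=0;m[:, 312:]=0;m[:200]=0;m[295:]=0
cn=max(cv2.findContours(m,0,1)[0],key=cv2.contourArea)
print(cv2.fitEllipse(cv2.convexHull(cn)))
e=cv2.fitEllipse(cv2.convexHull(cn)); F=ray(e[0],K,Rc,c,20)[0]; print("foot",F)
print("rim diam",np.ptp(ray(cn[:,0,:],K,Rc,c,20),axis=0))
# brass
b=((hsv[...,0]>12)&(hsv[...,0]<28)&(hsv[...,1]>120)&(hsv[...,2]>110)).astype(np.uint8)
b[:,:236]=0;b[:,296:]=0;b[:205]=0;b[280:]=0
ys,xs=np.nonzero(b)
P=ray(np.c_[xs,ys],K,Rc,c,66)[:,:2]
mu=P.mean(0);u,s,v=np.linalg.svd(P-mu); print("nut mean",mu,"ang",np.arctan2(v[0,1],v[0,0]),"ext",np.ptp((P-mu)@v[0]),len(P))
print("shade px->",ray([412,250],K,Rc,c,300))
cr=cv2.resize(im[195:295,215:345],None,fx=6,fy=6,interpolation=cv2.INTER_CUBIC); cv2.imwrite("pics/crop1.png",cr)
```

```text
((265.99920654296875, 245.23167419433594), (84.61927795410156, 87.29033660888672), 89.8923568725586)
foot [564.47718872  73.03508472  20.        ]
rim diam [208.01435158 214.40315264   0.        ]
nut mean [622.38542877 107.67587511] ang -2.575210035685773 ext 224.68213561483236 65
shade px-> [[ 502.66190448 -210.26803598  300.        ]]
```

View pics/crop1.png

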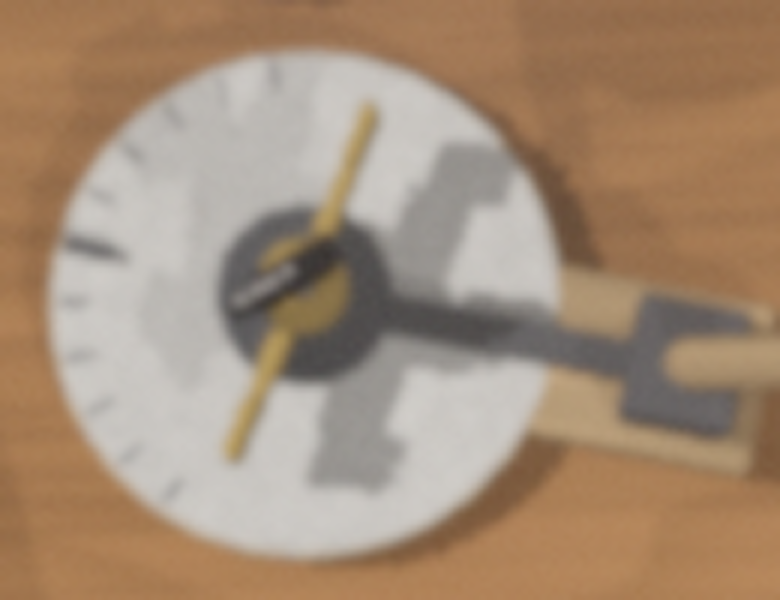

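Run:
```python
from h import *
z=np.load("top0.npz"); im,d,K,Rc,c=[z[k] for k in("im","d","K","Rc","c")]
f=lambda x,y:(215+x/6,195+y/6)
ang=lambda v:np.degrees(np.arctan2(v[1],v[0]))
# foot from rim points of crop
rim=[f(*p) for p in [(48,300),(75,200),(120,130),(200,75),(306,48),(400,65),(480,115),(535,190),(66,385),(120,470),(200,530),(306,558),(410,535),(490,480)]]
P=ray(rim,K,Rc,c,20)[:,:2]; A=np.c_[2*P,np.ones(len(P))]; s=np.linalg.lstsq(A,(P**2).sum(1),rcond=None)[0]; ax=s[:2]; print("axis",ax,"r",np.sqrt(s[2]+ax@ax))
w=ray([f(368,105),f(233,458)],K,Rc,c,76)[:,:2]; print("wings",w,"mid",w.mean(0),"ang far",ang(w[0]-w[1]),"len",np.linalg.norm(w[0]-w[1]))
mk=ray([f(93,247)],K,Rc,c,26)[0,:2]; print("mark",mk,ang(mk-ax),np.linalg.norm(mk-ax))
n=ray([f(235,302),f(338,247)],K,Rc,c,104)[:,:2]; print("head",n,ang(n[0]-n[1]),ang(n[0]-ax))
print("stem",ang(ray([f(690,360)],K,Rc,c,30)[0,:2]-ax))
im,d,K,Rc,c=cam("wrist"); print(K,optics.get_image("wrist")["hand_eye"])
```

```text
axis [566.03330147  72.37114127] r 104.04209616006104
wings [[633.12961527  45.17397078]
 [495.911511   101.23376034]] mid [564.52056313  73.20386556] ang far -22.222231243805986 len 148.22789260019135
mark [588.66901868 158.90369295] 75.34069139244393 89.44416243733941
head [[552.00443533  97.89064809]
 [571.89167281  58.19614258]] 116.61120432154502 118.79896301044839
stem -101.75557225091427
[[339.20947678   0.         280.48727143]
 [  0.         339.20947678 209.99858132]
 [  0.           0.           1.        ]] [[ 7.03140621e-04 -9.53722848e-01 -3.00686274e-01  7.81026000e+01]
 [ 9.99999672e-01  5.49929957e-04  5.94172869e-04  5.00503922e-01]
 [-4.01319851e-04 -3.00686594e-01  9.53722922e-01 -1.42393469e+02]
 [ 0.00000000e+00  0.00000000e+00  0.00000000e+00  1.00000000e+00]]
```

Call:
play_rows(travel=[[0,0,-0.04],[0,0,-0.04],[0,0,-0.04],[0,0,-0.04],[0,0,-0.04],[0,0,0],[0,0,0]], rotation=[[0,0,0],[0,0,0],[0,0,0],[0,0,0],[0,0,0],[0,0,0],[0,0,0]], grip=[0,0,0,0,0,0,0])

```text
clock: 0.78
position: [200.9, -592.4, 434.4]
ee_rot: [-0.163, 0.987, -0.003, 0.001]
contact_force: [0.9, 0.4, -1.3]
gripper_width: 0.8
```

Call:
play_rows(travel=[[-0.0264,0.0285,0],[-0.0264,0.0285,0],[-0.0264,0.0285,0],[-0.0264,0.0285,0],[-0.0264,0.0285,0],[-0.0264,0.0285,0],[-0.0264,0.0285,0],[-0.0264,0.0285,0],[-0.0264,0.0285,0],[-0.0264,0.0285,0]], rotation=[[0,0,0],[0,0,0],[0,0,0],[0,0,0],[0,0,0],[0,0,0],[0,0,0],[0,0,0],[0,0,0],[0,0,0]], grip=[0,0,0,0,0,0,0,0,0,0])

```text
clock: 1.62
position: [358.9, -235.2, 429.7]
ee_rot: [-0.163, 0.987, 0.001, -0.001]
contact_force: [0.7, -0.2, 0.3]
gripper_width: 0.1
```

Call:
play_rows(travel=[[-0.0264,0.0285,0],[-0.0264,0.0285,0],[-0.0264,0.0285,0],[-0.0264,0.0285,0],[-0.0264,0.0285,0],[-0.0264,0.0285,0],[-0.0264,0.0285,0],[-0.0264,0.0285,0],[-0.0264,0.0285,0],[-0.0264,0.0285,0]], rotation=[[0,0,0],[0,0,0],[0,0,0],[0,0,0],[0,0,0],[0,0,0],[0,0,0],[0,0,0],[0,0,0],[0,0,0]], grip=[0,0,0,0,0,0,0,0,0,0])

```text
clock: 2.45
position: [517.5, 119.3, 429.6]
ee_rot: [-0.163, 0.987, -0.0, -0.002]
contact_force: [1.0, -1.5, -0.1]
gripper_width: 0.0
```

Call:
play_rows(travel=[[0,0,0],[0,0,0],[0,0,0],[0,0,0],[0,0,0],[0,0,0],[0,0,0],[0,0,0],[0,0,0],[0,0,0]], rotation=[[0,0,-0.121],[0,0,-0.121],[0,0,-0.121],[0,0,-0.121],[0,0,-0.121],[0,0,-0.121],[0,0,-0.121],[0,0,-0.121],[0,0,-0.121],[0,0,-0.121]], grip=[0,0,0,0,0,0,0,0,0,0])

```text
clock: 3.28
position: [517.2, 117.4, 429.3]
ee_rot: [-0.697, 0.717, 0.001, -0.002]
contact_force: [-0.1, 0.2, 0.3]
gripper_width: 0.2
```

Call:
play_rows(travel=[[0,0,0.02],[0,0,0.02],[0,0,0.02],[0,0,0.02],[0,0,0.02],[0,0,0.02],[0,0,0.02],[0,0,0.02],[0,0,0.02],[0,0,0.02],[0,0,0],[0,0,0]], rotation=[[0,0,-0.121],[0,0,-0.121],[0,0,-0.121],[0,0,-0.121],[0,0,-0.121],[0,0,-0.121],[0,0,-0.121],[0,0,-0.121],[0,0,-0.121],[0,0,-0.121],[0,0,-0.01],[0,0,0]], grip=[0,0,0,0,0,0,0,0,0,0,0,0])

```text
clock: 4.28
position: [516.7, 116.8, 229.6]
ee_rot: [0.981, -0.192, -0.002, 0.002]
contact_force: [0.1, -0.7, 0.6]
gripper_width: -0.1
```

Run:
```python
from h import *
st()
im,d,K,Rc,c=cam("wrist"); cv2.imwrite("pics/w1.png",im); np.savez("w1.npz",im=im,d=d,K=K,Rc=Rc,c=c)
print(proj([[565.3,72.8,76]],K,Rc,c),c)
```

```text
clock 4.283
position [516.706 116.816 229.636]
ee_rot [ 0.981 -0.192 -0.002  0.002]
contact_force [ 0.134 -0.715  0.595]
wrist_torque [ 0.035 -0.104 -0.001]
gripper_width -0.142
joints [ 0.529  0.226 -0.224  0.    -1.125  0.655]
[[305.93131129 119.80955165]] [587.81278317  88.18854593 371.81555789]
```

View pics/w1.png

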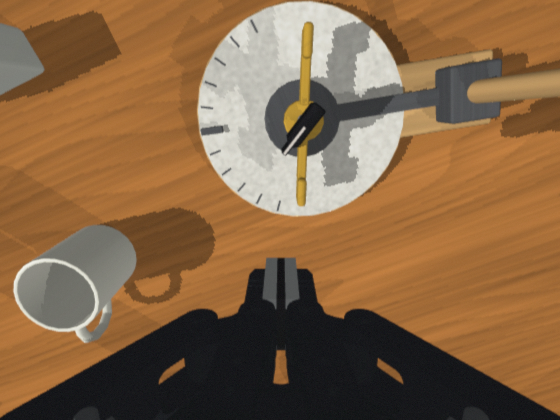

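Wrist view: the foot is centred near (301,109), the wing tips at (308,22) and (301,205), the nose at (284,152) and the thick rib at (213,130).

Run:
```python
from h import *
z=np.load("w1.npz"); im,d,K,Rc,c=[z[k] for k in("im","d","K","Rc","c")]
ang=lambda v:np.degrees(np.arctan2(v[1],v[0]))
hsv=cv2.cvtColor(im,cv2.COLOR_BGR2HSV)
m=((hsv[...,1]<60)&(hsv[...,2]>110)).astype(np.uint8); m[:,:190]=0;m[:,412:]=0;m[225:]=0
cn=max(cv2.findContours(m,0,1)[0],key=cv2.contourArea); h=cv2.convexHull(cn)[:,0]
P=ray(h,K,Rc,c,20)[:,:2]
def fit(P):
    A=np.c_[2*P,np.ones(len(P))]; s=np.linalg.lstsq(A,(P**2).sum(1),rcond=None)[0]; return s[:2],np.sqrt(s[2]+s[:2]@s[:2])
a,r=fit(P)
for _ in range(4):
    res=abs(np.linalg.norm(P-a,axis=1)-r); a,r=fit(P[res<np.median(res)*2.5+.5])
ax=a; print("axis",a,r)
b=((hsv[...,0]>17)&(hsv[...,0]<30)&(hsv[...,1]>150)&(hsv[...,2]>90)).astype(np.uint8); b[:,:285]=0;b[:,325:]=0;b[215:]=0
for n,(y0,y1) in {"far":(15,60),"near":(175,212)}.items():
    ys,xs=np.nonzero(b[y0:y1]); q=ray([[xs.mean(),ys.mean()+y0]],K,Rc,c,74)[0,:2]; print(n,q,ang(q-ax),np.linalg.norm(q-ax),len(xs))
dk=(hsv[...,2]<85).astype(np.uint8); dk[:,:200]=0; dk[:,226:]=0; dk[:122]=0; dk[139:]=0
ys,xs=np.nonzero(dk); q=ray([[xs.mean(),ys.mean()]],K,Rc,c,25)[0,:2]; print("mark",q,ang(q-ax),np.linalg.norm(q-ax),len(xs),xs.mean(),ys.mean())
wl=((hsv[...,2]>150)&(hsv[...,1]<80)).astype(np.uint8); n=ray([(284,152),(319,105)],K,Rc,c,104)[:,:2]; print("head",n,ang(n[0]-n[1]),ang(n[0]-ax))
```

```text
axis [564.57564625  74.11973689] 102.89523083141027
far [621.36327584  50.58747375] -22.508660268218247 61.47033661054671 338
near [509.94904613  98.73249608] 155.74540498678476 59.91538496436466 239
mark [586.43369064 154.06842476] 74.70896269542212 82.88284983585385 18 218.27777777777777 128.61111111111111
head [[551.04294847  98.93967505]
 [573.82015695  61.27321692]] 121.16168904136215 118.60076197067
```

Call:
play_rows(travel=[[0,-0.006,0.02],[0,0,0.025],[0,0,0.03],[0,0,0.03],[0,0,0.025],[0,0,0.02],[0,0,0.015],[0,0,0.011],[0,0,0],[0,0,0]], rotation=[[0,0,0],[0,0,0],[0,0,0],[0,0,0],[0,0,0],[0,0,0],[0,0,0],[0,0,0],[0,0,0],[0,0,0]], grip=[0,0,0,0,0,0,0,0,0,0])

```text
clock: 5.17
position: [520.8, 123.4, 56.1]
ee_rot: [0.981, -0.192, 0.001, -0.0]
contact_force: [-0.2, -0.6, 0.3]
gripper_width: 0.1
```

Call:
play_rows(travel=[[0,0.002,0],[0,0.002,0],[0,0.002,0],[0,0.001,0],[0,0.001,0],[0,0,0]], rotation=[[0,0,0],[0,0,0],[0,0,0],[0,0,0],[0,0,0],[0,0,0]], grip=[0,0,0,0,0,0])

```text
clock: 5.67
position: [517.0, 115.4, 55.6]
ee_rot: [0.982, -0.191, 0.0, -0.0]
contact_force: [-0.5, 0.0, -0.2]
gripper_width: 0.2
```

Call:
play_rows(travel=[[0,0.001,0],[0,0.001,0],[0,0.001,0],[0,0.001,0],[-0.0001,0.001,0],[-0.0001,0.001,0]], rotation=[[0,0,0],[0,0,0],[0,0,0],[0,0,-0.01],[0,0,-0.015],[0,0,-0.015]], grip=[0,0,0,0,0,0])

```text
clock: 6.17
position: [515.2, 112.3, 55.6]
ee_rot: [0.985, -0.171, 0.001, -0.002]
contact_force: [-2.6, 9.7, 0.4]
gripper_width: -0.2
```

Call:
play_rows(travel=[[-0.0002,0.00062,0],[-0.0002,0.00062,0],[-0.0003,0.001,0],[-0.0003,0.001,0],[-0.0003,0.001,0],[-0.0003,0.001,0]], rotation=[[0,0,-0.01],[0,0,-0.01],[0,0,-0.016],[0,0,-0.016],[0,0,-0.016],[0,0,-0.016]], grip=[0,0,0,0,0,0])

```text
clock: 6.67
position: [512.2, 107.9, 55.6]
ee_rot: [0.992, -0.13, 0.001, -0.002]
contact_force: [-2.3, 8.3, 0.3]
gripper_width: -0.1
```

Call:
play_rows(travel=[[-0.0004,0.0013,0],[-0.0004,0.0013,0],[-0.0004,0.0013,0],[-0.0004,0.0013,0],[-0.0004,0.0013,0],[-0.0004,0.0013,0],[-0.0004,0.0013,0],[-0.0004,0.0013,0],[-0.0004,0.0013,0],[-0.0004,0.0013,0],[-0.0004,0.0013,0],[-0.0004,0.0013,0]], rotation=[[0,0,-0.021],[0,0,-0.021],[0,0,-0.021],[0,0,-0.021],[0,0,-0.021],[0,0,-0.021],[0,0,-0.021],[0,0,-0.021],[0,0,-0.021],[0,0,-0.021],[0,0,-0.021],[0,0,-0.021]], grip=[0,0,0,0,0,0,0,0,0,0,0,0])

```text
clock: 7.67
position: [505.4, 93.3, 55.6]
ee_rot: [1.0, -0.004, 0.001, -0.002]
contact_force: [-1.3, 9.8, 0.5]
gripper_width: 0.0
```

Call:
play_rows(travel=[[-0.0004,0.0013,0],[-0.0004,0.0013,0],[-0.0004,0.0013,0],[-0.0004,0.0013,0],[-0.0004,0.0013,0],[-0.0004,0.0013,0],[-0.0004,0.0013,0],[-0.0004,0.0013,0],[-0.0004,0.0013,0],[-0.0004,0.0013,0],[-0.0004,0.0013,0],[-0.0004,0.0013,0]], rotation=[[0,0,-0.021],[0,0,-0.021],[0,0,-0.021],[0,0,-0.021],[0,0,-0.021],[0,0,-0.021],[0,0,-0.021],[0,0,-0.021],[0,0,-0.021],[0,0,-0.021],[0,0,-0.021],[0,0,-0.021]], grip=[0,0,0,0,0,0,0,0,0,0,0,0])

```text
clock: 8.67
position: [502.4, 77.2, 55.6]
ee_rot: [0.993, 0.122, 0.002, -0.001]
contact_force: [-1.9, 9.2, -0.7]
gripper_width: 0.1
```

Run:
```python
from h import *
st(); s=arm.read_state(); R=Ro.from_quat(s["ee_rot"]).as_matrix(); print(R.T@(np.array([565.3,73,0])-s["position"]), R.T@s["contact_force"],np.degrees(np.arctan2(R[1,0],R[0,0])))
```

```text
clock 8.667
position [502.447  77.204  55.574]
ee_rot [ 0.993  0.122  0.002 -0.001]
contact_force [-1.895  9.168 -0.689]
wrist_torque [ 2.69   0.425 -0.027]
gripper_width 0.14
joints [ 0.471  0.395 -0.498 -0.003 -0.673  1.346]
[59.74525384 19.4426654  55.76050042] [ 0.37909064 -9.35210495  0.71405273] 14.017342989618353
```

Call:
play_rows(travel=[[-0.0004,0.0013,0],[-0.0004,0.0013,0],[-0.0004,0.0013,0],[-0.0004,0.0013,0],[-0.0004,0.0013,0],[-0.0004,0.0013,0],[-0.0004,0.0013,0],[-0.0004,0.0013,0],[-0.0004,0.0013,0],[-0.0004,0.0013,0],[-0.0004,0.0013,0],[-0.0004,0.0013,0]], rotation=[[0,0,-0.021],[0,0,-0.021],[0,0,-0.021],[0,0,-0.021],[0,0,-0.021],[0,0,-0.021],[0,0,-0.021],[0,0,-0.021],[0,0,-0.021],[0,0,-0.021],[0,0,-0.021],[0,0,-0.021]], grip=[0,0,0,0,0,0,0,0,0,0,0,0])

```text
clock: 9.67
position: [503.6, 61.1, 55.6]
ee_rot: [0.969, 0.246, 0.002, -0.001]
contact_force: [-1.0, 10.4, -1.7]
gripper_width: -0.2
```

Run:
```python
from h import *
s=arm.read_state(); R=Ro.from_quat(s["ee_rot"]).as_matrix(); print(R.T@(np.array([565.3,73,0])-s["position"]), R.T@s["contact_force"],np.degrees(np.arctan2(R[1,0],R[0,0])),s["joints"])
```

```text
[59.62051402 18.98949625 55.81687055] [ 4.09791548 -9.59517519  1.76688548] 28.472373675213415 [ 0.44011912  0.39323689 -0.50093233 -0.00259632 -0.67189175  1.62964529]
```

Call:
play_rows(travel=[[0,-0.006,0],[0,0,-0.02],[0,0,-0.03],[0,0,-0.035],[0,0,-0.035],[0.02,0.008,-0.015],[0.02,0.009,0],[0.0196,0.008,0],[0,0,0]], rotation=[[0,0,0],[0,0,0],[0,0,0],[0,0,0],[0,0,0],[0,0,0],[0,0,0],[0,0,0],[0,0,0.119]], grip=[0,0,0,0,0,0,0.5,0.5,0.5])

```text
clock: 10.42
position: [566.6, 70.5, 190.4]
ee_rot: [0.983, 0.186, 0.001, 0.0]
contact_force: [0.4, -0.1, -0.7]
gripper_width: 35.8
```

Call:
play_rows(travel=[[0,0,0],[0,0,0],[0,0,0],[0,0,0],[0,0,0],[0,0,0],[0,0,0],[0,0,0],[0,0,0],[0,0,0],[0,0,0],[0,0,0]], rotation=[[0,0,0.119],[0,0,0.119],[0,0,0.119],[0,0,0.119],[0,0,0.119],[0,0,0.119],[0,0,0.119],[0,0,0.119],[0,0,0.119],[0,0,0.119],[0,0,0.119],[0,0,0.117]], grip=[0.5,0.5,0.5,0.5,0.5,0.5,0.5,0.5,0.5,0.5,0.5,0.5])

```text
clock: 11.42
position: [563.1, 69.9, 189.9]
ee_rot: [0.864, -0.504, -0.0, 0.001]
contact_force: [0.3, 0.2, 0.4]
gripper_width: 42.8
```

Call:
play_rows(travel=[[0,0,0],[0,0,0]], rotation=[[0,0,0],[0,0,0]], grip=[0.5,0.5])

```text
clock: 11.58
position: [563.4, 70.0, 190.1]
ee_rot: [0.866, -0.5, -0.0, 0.001]
contact_force: [-0.0, -0.3, 0.4]
gripper_width: 42.7
```

Run:
```python
from h import *
st()
im,d,K,Rc,c=cam("wrist"); cv2.imwrite("pics/w2.png",im); np.savez("w2.npz",im=im,d=d,K=K,Rc=Rc,c=c)
print(proj([[565.3,73,104],[565.3,73,76]],K,Rc,c),c)
```

```text
clock 11.583
position [563.357  70.034 190.052]
ee_rot [ 0.866 -0.5   -0.     0.001]
contact_force [-0.009 -0.302  0.382]
wrist_torque [-0.018  0.006  0.011]
gripper_width 42.744
joints [ 0.409  0.322 -0.196  0.    -1.054  0.114]
[[274.39097809 217.59586739]
 [274.9151331  206.1222071 ]] [601.14331828   3.42913579 332.44898584]
```

View pics/w2.png

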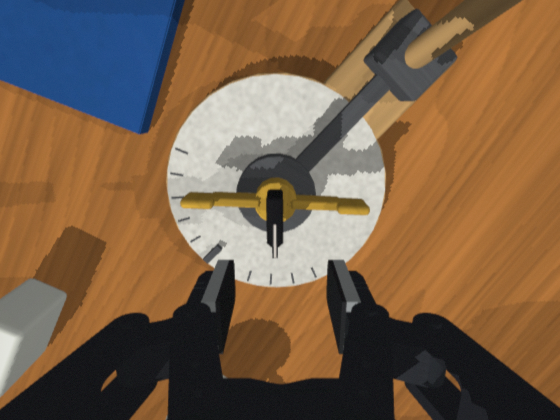

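The bar runs almost straight down the image, from (275,190) to the nose at (275,255). The rib is at (214,251) and the wings are level.

Run:
```python
from h import *
z=np.load("w2.npz"); im,d,K,Rc,c=[z[k] for k in("im","d","K","Rc","c")]
ang=lambda v:np.degrees(np.arctan2(v[1],v[0]))
hsv=cv2.cvtColor(im,cv2.COLOR_BGR2HSV)
# foot rim
m=((hsv[...,1]<60)&(hsv[...,2]>110)).astype(np.uint8); m[:,:150]=0;m[:,400:]=0;m[:60]=0;m[255:]=0
cn=max(cv2.findContours(m,0,1)[0],key=cv2.contourArea); P=ray(cn[:,0],K,Rc,c,20)[:,:2]
def fit(P):
    A=np.c_[2*P,np.ones(len(P))]; s=np.linalg.lstsq(A,(P**2).sum(1),rcond=None)[0]; return s[:2],np.sqrt(s[2]+s[:2]@s[:2])
P=P[abs(np.linalg.norm(P-[565,73],axis=1)-105)<5]; a,r=fit(P); print("foot",a,r,len(P))
b=((hsv[...,0]>17)&(hsv[...,0]<30)&(hsv[...,1]>150)&(hsv[...,2]>80)).astype(np.uint8); b[:185]=0;b[220:]=0;
for n,(x0,x1) in {"l":(178,205),"r":(340,372)}.items():
    bb=b[:,x0:x1]; ys,xs=np.nonzero(bb); q=ray([[xs.mean()+x0,ys.mean()]],K,Rc,c,72)[0,:2]; print(n,q)
dk=((hsv[...,2]<95)).astype(np.uint8)[238:264,203:227]; nl,lab,stt,ce=cv2.connectedComponentsWithStats(dk); print(stt,ce)
k=1+np.argmax(stt[1:,4]); ys,xs=np.nonzero(lab==k); q=ray([[xs.mean()+203,ys.mean()+238]],K,Rc,c,25)[0,:2]
ax=np.array([565.3,73]); print("mark",q,ang(q-ax),np.linalg.norm(q-ax))
hd=(hsv[...,2]<40).astype(np.uint8)
for y in (195,205,215,225,232,238,242): 
    x=np.nonzero(hd[y,255:300])[0]+255; print(y,x.min() if len(x) else None,x.max() if len(x) else None)
wl=((hsv[...,2]>150)&(hsv[...,1]<80))[222:262,265:285]; print([(y+222,np.nonzero(wl[y])[0]+265) for y in range(0,40,3)])
n=ray([(275.5,195),(275.5,250)],K,Rc,c,104)[:,:2];print(n,ang(n[1]-n[0]))
```

```text
foot [564.72714549  73.99889856] 102.22773108053846 304
l [623.27395706 102.6300973 ]
r [510.42593714  43.18140256]
[[  0   0  24  26 468]
 [  1   6  18  19 129]
 [ 15  23   9   3  27]] [[11.68589744 11.16666667]
 [ 9.25581395 14.93023256]
 [19.         24.        ]]
mark [587.85122286 159.922545  ] 75.45581855153293 89.80025880141835
195 268 281
205 267 282
215 268 281
225 267 282
232 268 281
238 268 281
242 268 281
[(222, array([], dtype=int64)), (225, array([274, 275])), (228, array([274, 275])), (231, array([265, 274, 275])), (234, array([265, 266, 274, 275, 283, 284])), (237, array([265, 266, 274, 275, 283, 284])), (240, array([265, 266, 274, 275, 283, 284])), (243, array([265, 266, 274, 275, 283, 284])), (246, array([265, 266, 267, 268, 269, 274, 275, 280, 281, 282, 283, 284])), (249, array([265, 266, 267, 268, 269, 270, 271, 274, 275, 278, 279, 280, 281,
       282, 283, 284])), (252, array([265, 266, 267, 268, 269, 270, 271, 274, 275, 278, 279, 280, 281,
       282, 283, 284])), (255, array([265, 266, 267, 268, 269, 270, 271, 274, 275, 278, 279, 280, 281,
       282, 283, 284])), (258, array([265, 266, 267, 268, 269, 270, 271, 272, 273, 274, 275, 276, 277,
       278, 279, 280, 281, 282, 283, 284])), (261, array([265, 266, 267, 268, 269, 270, 271, 272, 273, 274, 275, 276, 277,
       278, 279, 280, 281, 282, 283, 284]))]
[[572.88174736  58.16739084]
 [552.13006652  94.41746952]] 119.78936450075473
```

Call:
play_rows(travel=[[-0.0016,-0.0033,0.015],[0,0,0.025],[0,0,0.025],[0,0,0.02],[0,0,0.015],[0,0,0.008],[0,0,0],[0,0,0]], rotation=[[0,0,0],[0,0,0],[0,0,0],[0,0,0],[0,0,0],[0,0,0],[0,0,0],[0,0,0]], grip=[0.5,0.5,0.5,0.5,0.5,0.5,0.5,0.4])

```text
clock: 12.3
position: [566.2, 73.3, 82.6]
ee_rot: [0.866, -0.501, 0.0, 0.0]
contact_force: [0.3, -0.2, -0.2]
gripper_width: 34.4
```

Call:
play_rows(travel=[[0,0,0],[0,0,0],[0,0,0],[0,0,0],[0,0,0],[0,0,0],[0,0,0],[0,0,0]], rotation=[[0,0,0],[0,0,0],[0,0,0],[0,0,0],[0,0,0],[0,0,0],[0,0,0],[0,0,0]], grip=[0.35,0.3,0.25,0.2,0.15,0.1,0.05,0.05])

```text
clock: 12.97
position: [566.4, 73.5, 83.0]
ee_rot: [0.865, -0.501, 0.001, -0.001]
contact_force: [-0.6, 1.2, 4.9]
gripper_width: 10.8
```

Call:
play_rows(travel=[[0,0,0],[0,0,0],[0,0,0],[0,0,0],[0,0,0],[0,0,0]], rotation=[[0,0,0.04],[0,0,0.05],[0,0,0.05],[0,0,0.05],[0,0,0.05],[0,0,0.05]], grip=[0.05,0.05,0.05,0.05,0.05,0.05])

```text
clock: 13.47
position: [566.3, 73.5, 83.0]
ee_rot: [0.783, -0.622, 0.0, -0.0]
contact_force: [-0.4, 0.5, 4.6]
gripper_width: 10.6
```

Call:
play_rows(travel=[[0,0,0],[0,0,0],[0,0,0],[0,0,0],[0,0,0],[0,0,0],[0,0,0],[0,0,0],[0,0,0],[0,0,0],[0,0,0],[0,0,0]], rotation=[[0,0,0.05],[0,0,0.05],[0,0,0.05],[0,0,0.05],[0,0,0.05],[0,0,0.05],[0,0,0.05],[0,0,0.05],[0,0,0.05],[0,0,0.035],[0,0,0],[0,0,0]], grip=[0.05,0.05,0.05,0.05,0.05,0.05,0.05,0.05,0.05,0.05,0.05,0.05])

```text
clock: 14.47
position: [566.0, 73.5, 83.0]
ee_rot: [-0.612, 0.791, -0.0, 0.0]
contact_force: [-0.9, 0.6, 5.4]
gripper_width: 11.0
```

```bash
python3 -c "
from h import *
st();s=arm.read_state();R=Ro.from_quat(s['ee_rot']).as_matrix();print(np.degrees(np.arctan2(R[1,0],R[0,0])))"
```

```text
clock 14.467
position [566.05   73.466  83.03 ]
ee_rot [-0.612  0.791 -0.     0.   ]
contact_force [-0.89   0.561  5.367]
wrist_torque [ 0.252  0.394 -0.03 ]
gripper_width 11.015
joints [ 0.413  0.442 -0.317  0.    -0.811 -0.667]
-104.55169990214853
```

Call:
play_rows(travel=[[0,0,0],[0,0,0],[0,0,0],[0,0,0],[0,0,-0.015],[0,0,-0.025],[0,0,-0.035],[0,0,-0.03],[0,0,-0.01],[0,0,0],[0,0,0]], rotation=[[0,0,0],[0,0,0],[0,0,0],[0,0,0],[0,0,0],[0,0,0],[0,0,0],[0,0,0],[0,0,0],[0,0,0],[0,0,0]], grip=[0.2,0.35,0.5,0.5,0.5,0.5,0.5,0.5,0.5,0.5,0.5])

```text
clock: 15.38
position: [565.5, 73.3, 197.0]
ee_rot: [-0.612, 0.791, 0.0, 0.0]
contact_force: [-0.2, -0.7, -0.7]
gripper_width: 42.5
```

Run:
```python
from h import *
st()
im,d,K,Rc,c=cam("wrist"); cv2.imwrite("pics/w3.png",im); np.savez("w3.npz",im=im,d=d,K=K,Rc=Rc,c=c)
print(proj([[565.6,73.2,104],[565.6,73.2,76]],K,Rc,c),c)
```

```text
clock 15.383
position [565.459  73.316 196.983]
ee_rot [-0.612  0.791  0.     0.   ]
contact_force [-0.216 -0.688 -0.692]
wrist_torque [-0.051  0.054 -0.015]
gripper_width 42.521
joints [ 4.130e-01  3.190e-01 -1.810e-01 -1.000e-03 -1.071e+00 -6.670e-01]
[[278.34774757 213.54856835]
 [278.49564595 202.74545023]] [545.08180417  -1.33539536 339.33231161]
```

View pics/w3.png

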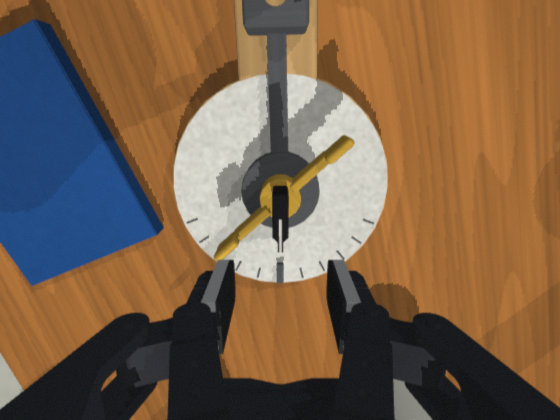

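The white nose line (column 280) points straight at the thick rib (280,270), so the aim is set. Next I'll close the gripper, turn it, and go down on the counter-clockwise side of the near wing.

Call:
play_rows(travel=[[0,0,0],[0,0,0],[0,0,0],[0,0,0],[0,0,0],[0,0,0],[0,0,0],[0,0,0],[0,0,0],[0,0,0]], rotation=[[0,0,-0.116],[0,0,-0.116],[0,0,-0.116],[0,0,-0.116],[0,0,-0.116],[0,0,-0.116],[0,0,-0.116],[0,0,-0.116],[0,0,-0.116],[0,0,-0.116]], grip=[0,0,0,0,0,0,0,0,0,0])

```text
clock: 16.27
position: [564.7, 72.9, 194.7]
ee_rot: [0.946, -0.324, -0.002, 0.001]
contact_force: [-0.3, -0.4, 0.4]
gripper_width: -0.2
```

Call:
play_rows(travel=[[0,0,0],[0,0,0],[0,0,0],[0,0,0],[0,0,0],[0,0,0],[0,0,0],[0,0,0],[0,0,0],[0,0,0],[-0.02,0.0085,0],[-0.02,0.0085,0]], rotation=[[0,0,-0.116],[0,0,-0.116],[0,0,-0.116],[0,0,-0.116],[0,0,-0.116],[0,0,-0.116],[0,0,-0.116],[0,0,-0.116],[0,0,-0.116],[0,0,-0.116],[0,0,0],[0,0,0]], grip=[0,0,0,0,0,0,0,0,0,0,0,0])

```text
clock: 17.27
position: [537.6, 39.2, 194.4]
ee_rot: [0.969, 0.246, -0.003, 0.0]
contact_force: [0.2, 0.5, -1.0]
gripper_width: -0.0
```

Call:
play_rows(travel=[[-0.022,0.0085,0],[0,0,0],[0,0,0]], rotation=[[0,0,0],[0,0,0],[0,0,0]], grip=[0,0,0])

```text
clock: 17.52
position: [522.0, 20.5, 195.7]
ee_rot: [0.97, 0.244, -0.002, 0.0]
contact_force: [0.4, -0.3, 0.1]
gripper_width: -0.0
```

```bash
cat > w.py <<'E'
from h import *
s=arm.read_state(); R=Ro.from_quat(s["ee_rot"]).as_matrix(); print("axis in tool",(R.T@(np.array([565.6,73.2,0])-s["position"])).round(1), "F tool",(R.T@s["contact_force"]).round(1),"phi",np.degrees(np.arctan2(R[1,0],R[0,0])).round(2),"z",s["position"][2],"clk",s["clock"],"tau",np.round(s["wrist_torque"],2))
E
python3 w.py
```

```text
axis in tool [ 64.  -25.6 195.5] F tool [ 0.2  0.4 -0.1] phi 28.3 z 195.67539510019486 clk 17.5167 tau [ 0.05 -0.07  0.02]
```

Call:
play_rows(travel=[[0.002,0,0.015],[0,0,0.025],[0,0,0.03],[0,0,0.03],[0,0,0.02],[0,0,0.012],[0,0,0.008],[0,-0.002,0],[0,-0.002,0],[0,0,0]], rotation=[[0,0,0],[0,0,0],[0,0,0],[0,0,0],[0,0,0],[0,0,0],[0,0,0],[0,0,0],[0,0,0],[0,0,0]], grip=[0,0,0,0,0,0,0,0,0,0])

```text
clock: 18.35
position: [523.9, 26.5, 57.9]
ee_rot: [0.969, 0.245, 0.001, 0.0]
contact_force: [-0.1, -0.5, 0.9]
gripper_width: 0.3
```

Call:
play_rows(travel=[[0,-0.001,0],[0,-0.001,0],[0,-0.001,0],[0,-0.001,0],[-0.0003,-0.001,0],[-0.0003,-0.001,0]], rotation=[[0,0,0],[0,0,0],[0,0,0],[0,0,0.01],[0,0,0.016],[0,0,0.016]], grip=[0,0,0,0,0,0])

```text
clock: 18.85
position: [520.5, 30.5, 57.7]
ee_rot: [0.975, 0.224, 0.001, 0.0]
contact_force: [3.8, -8.0, -1.0]
gripper_width: 0.1
```

```bash
python3 w.py
```

```text
axis in tool [ 59.2 -18.8  57.8] F tool [-0.1  8.9  1.1] phi 25.92 z 57.736096931939485 clk 18.85 tau [-2.09 -1.03 -0.  ]
```

Call:
play_rows(travel=[[-0.0003,-0.0013,0],[-0.0003,-0.0013,0],[-0.0003,-0.0013,0],[-0.0003,-0.0013,0],[-0.0003,-0.0013,0],[-0.0003,-0.0013,0],[-0.0003,-0.0013,0],[-0.0003,-0.0013,0],[-0.0003,-0.0013,0],[-0.0003,-0.0013,0],[-0.0003,-0.0013,0],[-0.0003,-0.0013,0]], rotation=[[0,0,0.021],[0,0,0.021],[0,0,0.021],[0,0,0.021],[0,0,0.021],[0,0,0.021],[0,0,0.021],[0,0,0.021],[0,0,0.021],[0,0,0.021],[0,0,0.021],[0,0,0.021]], grip=[0,0,0,0,0,0,0,0,0,0,0,0])

```text
clock: 19.85
position: [511.2, 42.4, 57.6]
ee_rot: [0.995, 0.1, -0.001, 0.001]
contact_force: [1.2, -9.9, 1.0]
gripper_width: -0.2
```

Call:
play_rows(travel=[[-0.0003,-0.0013,0],[-0.0003,-0.0013,0],[-0.0003,-0.0013,0],[-0.0003,-0.0013,0],[-0.0003,-0.0013,0],[-0.0003,-0.0013,0],[-0.0003,-0.0013,0],[-0.0003,-0.0013,0],[-0.0003,-0.0013,0],[-0.0003,-0.0013,0],[-0.0003,-0.0013,0],[-0.0003,-0.0013,0]], rotation=[[0,0,0.021],[0,0,0.021],[0,0,0.021],[0,0,0.021],[0,0,0.021],[0,0,0.021],[0,0,0.021],[0,0,0.021],[0,0,0.021],[0,0,0.021],[0,0,0.021],[0,0,0.021]], grip=[0,0,0,0,0,0,0,0,0,0,0,0])

```text
clock: 20.85
position: [505.0, 57.0, 57.6]
ee_rot: [1.0, -0.026, -0.002, 0.002]
contact_force: [0.1, -10.6, 3.7]
gripper_width: 0.3
```

```bash
python3 w.py
```

```text
axis in tool [ 59.9 -19.6  57.3] F tool [ 0.6 10.6 -3.7] phi -3.03 z 57.565399217648334 clk 20.85 tau [-2.73  0.08  0.12]
```

Call:
play_rows(travel=[[-0.0003,-0.0013,0],[-0.0003,-0.0013,0],[-0.0003,-0.0013,0],[-0.0003,-0.0013,0],[-0.0003,-0.0013,0],[-0.0003,-0.0013,0],[-0.0003,-0.0013,0],[-0.0003,-0.0013,0],[-0.0003,-0.0013,0],[-0.0003,-0.0013,0],[-0.0003,-0.0013,0],[-0.0003,-0.0013,0]], rotation=[[0,0,0.021],[0,0,0.021],[0,0,0.021],[0,0,0.021],[0,0,0.021],[0,0,0.021],[0,0,0.021],[0,0,0.021],[0,0,0.021],[0,0,0.021],[0,0,0.021],[0,0,0.021]], grip=[0,0,0,0,0,0,0,0,0,0,0,0])

```text
clock: 21.85
position: [502.5, 72.1, 57.5]
ee_rot: [0.988, -0.152, -0.003, 0.003]
contact_force: [-3.2, -11.4, 8.5]
gripper_width: 0.3
```

Call:
play_rows(travel=[[-0.0003,-0.0013,0],[-0.0003,-0.0013,0],[-0.0003,-0.0013,0],[-0.0003,-0.0013,0],[-0.0003,-0.0013,0],[-0.0003,-0.0013,0],[-0.0003,-0.0013,0],[-0.0003,-0.0013,0]], rotation=[[0,0,0.021],[0,0,0.021],[0,0,0.021],[0,0,0.021],[0,0,0.021],[0,0,0.021],[0,0,0.021],[0,0,0.021]], grip=[0,0,0,0,0,0,0,0])

```text
clock: 22.52
position: [502.8, 82.0, 57.3]
ee_rot: [0.972, -0.235, -0.004, 0.004]
contact_force: [-6.5, -11.4, 9.0]
gripper_width: -0.2
```

```bash
python3 w.py
```

```text
axis in tool [ 60.2 -21.4  56.7] F tool [-0.6 13.2 -8.9] phi -27.14 z 57.255223435899325 clk 22.5167 tau [-3.11  1.5   0.08]
```

Call:
play_rows(travel=[[-0.0002,-0.001,-0.0005],[-0.0002,-0.001,-0.0005],[-0.0003,-0.001,-0.0003],[-0.0003,-0.001,0],[-0.0003,-0.001,0],[-0.0003,-0.001,0],[-0.0003,-0.001,0],[-0.0003,-0.001,0],[-0.0003,-0.001,0],[-0.0003,-0.001,0]], rotation=[[0,0,0],[0,0,0],[0,0,0],[0,0,0.016],[0,0,0.016],[0,0,0.016],[0,0,0.016],[0,0,0.016],[0,0,0.016],[0,0,0.016]], grip=[0,0,0,0,0,0,0,0,0,0])

```text
clock: 23.35
position: [505.0, 91.1, 57.5]
ee_rot: [0.957, -0.289, -0.004, 0.005]
contact_force: [-2.3, -14.8, 2.6]
gripper_width: -0.2
```

```bash
python3 w.py
```

```text
axis in tool [ 60.7 -19.3  57. ] F tool [ 6.3 13.7 -2.5] phi -33.59 z 57.49908326828207 clk 23.35 tau [-4.08  0.54  0.06]
```

Call:
play_rows(travel=[[0,-0.001,0],[0,-0.001,0],[0,-0.001,0],[-0.0001,-0.001,0],[-0.0001,-0.001,0],[-0.0002,-0.001,0]], rotation=[[0,0,0.016],[0,0,0.016],[0,0,0.016],[0,0,0.016],[0,0,0.016],[0,0,0.016]], grip=[0,0,0,0,0,0])

```text
clock: 23.85
position: [506.4, 95.9, 57.4]
ee_rot: [0.942, -0.335, -0.006, 0.007]
contact_force: [-7.7, -11.2, 5.5]
gripper_width: -0.0
```

```bash
python3 w.py
```

```text
axis in tool [ 60.6 -20.7  56.7] F tool [ 1.  13.7 -5.3] phi -39.11 z 57.41582161524483 clk 23.85 tau [-3.43  2.05  0.04]
```

Call:
play_rows(travel=[[-0.0002,-0.0007,0],[-0.0002,-0.0007,0],[-0.0002,-0.0007,0],[-0.0002,-0.0007,0]], rotation=[[0,0,0.011],[0,0,0.011],[0,0,0.011],[0,0,0.011]], grip=[0,0,0,0])

```text
clock: 24.18
position: [507.3, 98.4, 57.4]
ee_rot: [0.935, -0.355, -0.006, 0.007]
contact_force: [-7.5, -13.3, 7.2]
gripper_width: -0.2
```

```bash
python3 w.py
```

```text
axis in tool [ 60.7 -20.8  56.7] F tool [ 3.2 15.1 -6.9] phi -41.62 z 57.40247787974297 clk 24.1833 tau [-3.5   2.14  0.03]
```

Call:
play_rows(travel=[[-0.0001,-0.0007,-0.0002],[-0.0002,-0.0007,-0.0002],[-0.0001,-0.0007,-0.0002],[-0.0002,-0.0007,-0.0002]], rotation=[[0,0,0.009],[0,0,0.009],[0,0,0.009],[0,0,0.009]], grip=[0,0,0,0])

```text
clock: 24.52
position: [508.1, 100.5, 57.6]
ee_rot: [0.928, -0.372, -0.006, 0.008]
contact_force: [-6.7, -12.6, 4.0]
gripper_width: 0.2
```

Call:
play_rows(travel=[[-0.0001,-0.0007,-0.0001],[-0.0002,-0.0007,-0.0001],[-0.0001,-0.0007,-0.0001],[-0.0002,-0.0007,-0.0001]], rotation=[[0,0,0.011],[0,0,0.011],[0,0,0.011],[0,0,0.011]], grip=[0,0,0,0])

```text
clock: 24.85
position: [509.0, 102.7, 57.6]
ee_rot: [0.92, -0.393, -0.006, 0.008]
contact_force: [-7.4, -14.2, 4.2]
gripper_width: -0.3
```

```bash
python3 w.py
```

```text
axis in tool [ 60.7 -21.7  56.9] F tool [ 5.1 15.2 -3.9] phi -46.24 z 57.616175218645104 clk 24.85 tau [-3.82  2.15  0.04]
```

Call:
play_rows(travel=[[-0.0001,-0.0007,-0.0001],[-0.0001,-0.0007,0],[-0.0001,-0.0007,0],[-0.0001,-0.0007,0]], rotation=[[0,0,0.008],[0,0,0.008],[0,0,0.008],[0,0,0.008]], grip=[0,0,0,0])

```text
clock: 25.18
position: [510.2, 104.7, 57.6]
ee_rot: [0.913, -0.407, -0.007, 0.009]
contact_force: [-8.8, -12.9, 4.3]
gripper_width: 0.2
```

Call:
play_rows(travel=[[-0.0001,-0.0007,-0.0001],[-0.0001,-0.0007,0],[-0.0001,-0.0007,0],[-0.0001,-0.0007,0]], rotation=[[0,0,0.01],[0,0,0.01],[0,0,0.01],[0,0,0.01]], grip=[0,0,0,0])

```text
clock: 25.52
position: [511.5, 106.8, 57.6]
ee_rot: [0.905, -0.426, -0.007, 0.009]
contact_force: [-11.1, -11.5, 6.0]
gripper_width: -0.1
```

```bash
python3 w.py
```

```text
axis in tool [ 60.7 -21.6  56.8] F tool [ 1.8 16.  -5.6] phi -50.38 z 57.58148313952412 clk 25.5167 tau [-3.25  3.05  0.05]
```

Call:
play_rows(travel=[[-0.0001,-0.0007,-0.0001],[-0.0001,-0.0007,-0.0001],[-0.0001,-0.0007,0],[-0.0001,-0.0007,0]], rotation=[[0,0,0.01],[0,0,0.01],[0,0,0.01],[0,0,0.01]], grip=[0,0,0,0])

```text
clock: 25.85
position: [512.3, 108.5, 57.6]
ee_rot: [0.896, -0.444, -0.008, 0.011]
contact_force: [-13.4, -12.2, 7.9]
gripper_width: 0.2
```

Call:
play_rows(travel=[[-0.0001,-0.0007,-0.0001],[-0.0001,-0.0007,-0.0001],[-0.0001,-0.0007,0]], rotation=[[0,0,0.01],[0,0,0.01],[0,0,0.01]], grip=[0,0,0])

```text
clock: 26.1
position: [512.1, 108.8, 57.5]
ee_rot: [0.889, -0.457, -0.009, 0.013]
contact_force: [-15.8, -14.7, 9.7]
gripper_width: -0.2
```

```bash
python3 w.py
```

```text
axis in tool [ 60.4 -24.5  56.5] F tool [ 2.7 21.6 -9.1] phi -54.42 z 57.52235821680207 clk 26.1 tau [-4.04  4.57  0.12]
```

Call:
play_rows(travel=[[0,-0.0004,-0.0004],[0,-0.0003,-0.0004],[0,0,0],[0,0,0]], rotation=[[0,0,0],[0,0,0],[0,0,0],[0,0,0]], grip=[0,0,0,0])

```text
clock: 26.43
position: [512.0, 108.8, 57.7]
ee_rot: [0.889, -0.457, -0.009, 0.013]
contact_force: [-15.5, -14.4, 5.2]
gripper_width: 0.3
```

```bash
python3 w.py
```

```text
axis in tool [ 60.4 -24.7  56.6] F tool [ 2.6 21.1 -4.5] phi -54.43 z 57.6565872216899 clk 26.4333 tau [-4.04  4.21  0.15]
```

Call:
play_rows(travel=[[0,-0.0004,0],[0,-0.0004,0],[0,0,0],[0,0,0]], rotation=[[0,0,0],[0,0,0],[0,0,0],[0,0,0]], grip=[0,0,0,0])

```text
clock: 26.77
position: [512.0, 108.8, 57.6]
ee_rot: [0.889, -0.457, -0.01, 0.014]
contact_force: [-16.6, -15.0, 6.9]
gripper_width: 0.1
```

```bash
python3 w.py
```

```text
axis in tool [ 60.4 -24.8  56.6] F tool [ 2.5 22.5 -6.1] phi -54.43 z 57.63964584220307 clk 26.7667 tau [-4.32  4.45  0.12]
```

The nut stopped turning while the push rose to 22 N, so it is home. I'll back off, lift and check.

Call:
play_rows(travel=[[0,0.002,0],[0,0.004,0],[0,0.006,0],[0,0,-0.02],[0,0,-0.035],[0,0,-0.04],[0,0,-0.04],[0,0,-0.03],[0,0,0],[0,0,0]], rotation=[[0,0,0],[0,0,0],[0,0,0],[0,0,0],[0,0,0],[0,0,0],[0,0,0],[0,0,0],[0,0,0],[0,0,0]], grip=[0,0,0,0,0,0,0,0,0,0])

```text
clock: 27.6
position: [516.4, 111.4, 228.7]
ee_rot: [0.89, -0.455, 0.002, -0.003]
contact_force: [-0.4, 0.4, -0.6]
gripper_width: -0.3
```

Run:
```python
from h import *
st()
im,d,K,Rc,c=cam("wrist"); cv2.imwrite("pics/w4.png",im); np.savez("w4.npz",im=im,d=d,K=K,Rc=Rc,c=c)
ax=np.array([565.5,73.1]); 
for a in (75.4,): print("axis104,aim,mark,px",proj([[*ax,104],[*(ax+30*np.array([np.cos(np.radians(a)),np.sin(np.radians(a))])),104],[*(ax+90*np.array([np.cos(np.radians(a)),np.sin(np.radians(a))])),26]],K,Rc,c))
```

```text
clock 27.6
position [516.353 111.383 228.696]
ee_rot [ 0.89  -0.455  0.002 -0.003]
contact_force [-0.352  0.354 -0.573]
wrist_torque [-0.017  0.063  0.01 ]
gripper_width -0.291
joints [ 0.52   0.219 -0.236 -0.    -1.109  0.106]
axis104,aim,mark,px [[257.49667678 125.23147293]
 [228.45510962 150.30047574]
 [196.96628589 177.21408366]]
```

View pics/w4.png

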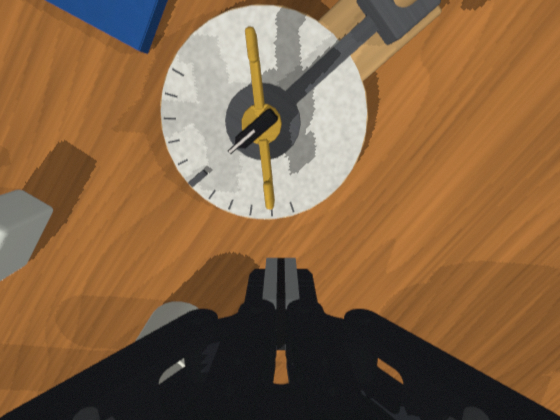

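Run:
```python
from h import *
z=np.load("w4.npz"); im,d,K,Rc,c=[z[k] for k in("im","d","K","Rc","c")]
ang=lambda v:np.degrees(np.arctan2(v[1],v[0])); ax=np.array([565.5,73.1])
hsv=cv2.cvtColor(im,cv2.COLOR_BGR2HSV)
dk=(hsv[...,2]<95).astype(np.uint8)[164:190,186:214]; n,l,s,ce=cv2.connectedComponentsWithStats(dk); k=1+np.argmax(s[1:,4]); q=ray([ce[k]+[186,164]],K,Rc,c,25)[0,:2]; print("mark",ce[k]+[186,164],ang(q-ax),np.linalg.norm(q-ax))
p=ray([(230,152),(252.5,131.5),(275.5,112)],K,Rc,c,104)[:,:2]; print("nose",p,ang(p[0]-p[2]),ang(p[0]-p[1]),ang(p[0]-ax))
w=ray([(251,30),(269.5,206)],K,Rc,c,76)[:,:2]; print("wing",ang(w[0]-w[1]),w.mean(0))
```

```text
mark [198.02702703 177.26126126] 75.87376718698135 89.51868917780064
nose [[571.3536284  102.52898099]
 [565.94583758  79.21463864]
 [560.00171612  57.10298874]] 75.96920046513355 76.94109952713222 78.75029941825728
wing -48.9309841942687 [564.00096919  73.57737775]
```

```bash
python3 -c "
from h import *
print(workorder.job_done()); st()"
```

```text
the job is handed in; nothing more can be done
None
the job is handed in; nothing more can be done
```

The lamp job is done and handed in at 27.6 s of the 72 s allowed; the hand-in reports no verdict.

- **Loosening:** I pushed the near wing counter-clockwise by about 0.88 rad with roughly 10 N, past the 0.65 rad where the nut runs free.
- **Aiming:** I gripped the screw head and turned it 44.6° clockwise onto the thick mark.
- **Tightening:** I pushed the near wing clockwise until it stopped moving. The push rose from about 16 N to 22.5 N square to the wing, and the highest total force I read was about 24 N. I only read forces between moves.

**Last checks:**
- The wing now points to -48.9°, which is 0.46 rad clockwise of where I found it and inside the 0.3 to 0.75 rad range for home.
- The nose points to about 76–77° and the mark lies at 75.9°, so they agree to about 1°. A cruder estimate, from the nose tip and the estimated axis only, gave 78.8°. That is still inside the allowed 6°.
- The gripper is shut and clear of the lamp at 229 mm height, with contact force near zero.
- The arm kept clear of the mug, clock and book. I did not measure their positions again at the end.

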